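# Clamp the marking template on the layer-pad jig

## Robot

A 7-joint arm with a two-finger parallel gripper is mounted at the origin on the work surface. World frame = base frame: x ahead of the robot, y to its left, z up, the work surface at z = 0. Lengths are in m, angles in rad, forces in N, time in s.
With the tool pointing down it reaches from about 0.35 to 0.9 m from the base axis. Payload 19.9 kg.
Tool frame: the origin (TCP) lies midway between the tips of the shut fingers; the grasp point (between the pads) lies r.grip_point_offset behind it (r.grip_point_offset is the distance from the TCP to the grasp point, in m); z points along the fingers, y is the line along which they close (so a half turn about z gives the same grasp; the last joint's range is limited). The gripper opens to 94 mm and grips with 3 to 60 N. Pads are 16 mm wide; open, the fingers measure 119 mm over their backs; the gripper's body (75 mm by 177 mm) begins 78 mm behind the grasp point.
Start: joints at [1.173, 0.417, -0.01, 1.614, 0.005, 1.111, -0.053], TCP at [0.218, -0.586, 0.205] pointing down, gripper open.
Joint ranges: [-2.81, 2.81], [-0.39, 2.02], [-1.27, 1.25], [0.06, 2.57], [-1.19, 4.33], [0.19, 2], [-2.82, 2.82]. Speed limits (rad/s): [1.89, 1.89, 2.39, 2.39, 3.01, 3.01, 3.01].

## Interface

Orientations are given as a unit quaternion [x, y, z, w].
In Python, from station import r, optics gives the robot as it stands.
- The arm moves only by the shell command python3 -m jog 'ROWS'. ROWS is JSON, a list of rows, each a list of 7 numbers: the turn, a rotation vector about the tool's x, y, z in degrees, then the shift along the tool's x, y, z in m, then the finger opening in m, from 0 to 0.094. In form: [[rx, ry, rz, tx, ty, tz, gripper], ...]. A call has 1 to 5 rows; each row shifts and turns the commanded pose from where the row before left it, along the tool's axes as they then stand; what a row does not reach is not made up. A row lasts 1/8 s, in which the tool goes at most 62.5 mm and 10.7 degrees, less where a joint would pass 70% of its speed; a pose out of reach is approached as far as the arm can. A call with a gripper value outside its range is refused whole. The fingers move at their own pace and stop on an object; the grip force is fixed at half the most. Time passes only in rows, so rows that do not move let the fingers close. It gives the time, the measured TCP pose, the force, the opening and the grip force at its end, in the units of the state.
- r.read_state(): the state, without advancing time (a new reading comes with each control period).
- optics.snapshot(name): name is "scene" or "top"; returns the picture (384x512x3 uint8, red, green, blue); there is no depth.
- optics.camera_params(name): a dict with "fx", "fy", "cx", "cy" (pixels), "dist_coeffs" ([k1, k2, p1, p2, k3] as OpenCV has them; the pictures are not rectified), "R" (3x3) and "t" (3): a world point X has camera coordinates R X + t. Camera axes: x right, y down, z forward; pixel columns grow to the right and rows downward; lengths in m; the calibration is good to about 2 mm. A picture is of the moment at which its call begins. camera_params takes no time and is no camera call.
- r.finish_job(): hands the job in; it is judged then, once.
The state is a dict: "clock": time; "joint_positions": joint angles; "qvel": joint speeds; "tau": joint torques, N m; "eef_pos": TCP position; "ee_rot": TCP orientation; "contact_force": force on the tool from outside, world axes, zero at the start; "torque": the same for the moment, N m; "finger_gap": finger opening in m; "grip_force": force on a finger pad.
Only numpy, scipy, OpenCV 4.12 (cv2) and the standard library are available. Lean on these libraries where they do the work, as an engineer would, in place of code of your own. Each camera call takes 0.05 s, during which the arm holds its last target. There are 200 camera calls.

## Task

Get the carton jig ready for marking: set the large marking template (the one with the bar handle) down over the two pins of the jig so that it lies flush on the cardboard pad. Then press down the thumb pad of the sprung clip to open its jaw, keep it pressed while you slide the clip as far as it goes towards the template, and let it go so that the jaw closes on the template's edge. Leave the small template, the bottles, the scouring pads and the bowl where they are.

Things in the scene. Friction and masses are not known exactly. Their poses are not given: they have to be found in the camera images.
- template: Large marking template, loose, 0.35 kg: aluminium plate 110 (x) by 200 (y) by 6 mm with four 28 mm windows and two 12 mm locating holes at x = 0, y = +-55 mm. A black bar handle 18 mm wide (x), 70 long (y), 40 high stands on its middle, top 46 mm above the underside. Origin: centre of the underside; z up. Half a turn makes no difference: either way round is right.
- small_template: Small template, leave alone: aluminium plate 85 (x) by 150 (y) by 6 mm, round black knob 28 mm wide, top at 36 mm, holes only 76 mm apart. Origin: centre of the underside. Lies on the same 3 mm cardboard sheet as the large one, centres about 170 mm apart; either may be nearer the robot.
- jig: Marking jig, fixed: plywood board 170 (x) by 420 (y, from -115 to +305) by 18 mm. Origin: on the table under the middle of the template's place. That is a cardboard pad, top 26 mm above the table, with two upright 10 mm pins at x = 0, y = +-55 mm, tapered tips 26 mm above the pad. A sprung clip rides on the +y end and slides along the jig's -y towards the template.
- nest (a point): Centre of the top of the jig's cardboard pad, midway between the pins: where the template's origin belongs, with the template's y axis along this point's y axis (the pins' line). Axes as the jig's.
- thumb_pad (a point): Middle of the top face of the clip's thumb pad: steel dish 54 x 54 mm, 7 mm lips front and rear (46 mm apart), 80 mm above the table when shut; on the lever's end away from the template. Pressed straight down 25 mm (5 N rising to 11 N; hard stop at 29) it lifts the jaw some 12 mm; it springs back. A fingertip in the dish can also push the clip along the jig while pressing.
- jaw_tip (a point): Middle of the underside of the jaw's nose (36 mm wide), on the end of the lever towards the template. Shut, the jaw rests on the lower lip, level with the jig's pad; it has to rise more than 6 mm to pass over the template, else its blunt nose butts against the plate's edge.
- clip_slide (a joint): How far the clip has slid towards the template, m: 0 fully back, 0.08 fully forward (stop). It needs about 2 N and stays where it is left. At 0.08 the jaw reaches 22 mm over the edge of a seated template; at 0.038 it is just at the edge.
- clip_jaw (a joint): Angle of the sprung jaw, rad: 0 shut, about 0.3 to 0.35 with the thumb pad pressed 25 mm down, 0.40 at most; about 0.12 when closed on the template's 6 mm plate.
- bottle_a: Amber glass bottle with a paper label, 62 mm across, 190 mm high, standing beyond the jig; leave alone. Origin: centre of the underside.
- bottle_b: Amber glass bottle without label, 62 mm across, 190 mm high, standing beyond the jig; leave alone. Origin: centre of the underside.
- scourer_a: Grey scouring pad, 70 x 100 x 25 mm, on the table beyond the clip end of the jig; leave alone. Origin: centre of the underside.
- scourer_b: Reddish scouring pad, 70 x 90 x 25 mm, on the table beyond the gap between jig and templates; leave alone. Origin: centre of the underside.
- bowl: White bowl, 140 mm across, 55 mm high, at the left of the table; leave alone. Origin: centre of the underside.

How it is judged:
By the outcome, as a careful person would: the job done as asked, in the order asked, and still so for the second after the job is handed in, with the robot touching nothing.
It also fails if it takes over 61 s, if anything falls off the work surface, if the arm or the gripper's body presses on something with over 40 N, if the wrist force passes 120 N, or if a joint passes its speed limit or range.

## Working session

There is one attempt and no reset: what is moved stays moved. The work goes in short steps, Python scripts to look and compute and a shell command to move; the robot and the scene stay as the last step left them, time stands still between calls to the robot, and variables do not carry over. Pictures are saved under pics/ and viewed, at most 10 in all, crops included, and the job is handed in when it is done.

```bash
mkdir -p pics; ls; python3 - <<'E'
from station import r, optics
import cv2,numpy as np
for n in("top","scene"):
    im=optics.snapshot(n); cv2.imwrite(f"pics/{n}0.png",cv2.resize(im[:,:,::-1],(800,600),interpolation=cv2.INTER_CUBIC)); np.save(f"{n}0.npy",im)
    p=optics.camera_params(n); print(n,p, -np.array(p["R"]).T@np.array(p["t"]))
print(r.read_state(), r.grip_point_offset)
E
```

```text
pics
top {'fx': 427.48206394886154, 'fy': 427.48206394886154, 'cx': 256.5694753240481, 'cy': 189.86083877334255, 'dist_coeffs': array([-0.00439307,  0.        ,  0.        ,  0.        ,  0.        ]), 'R': array([[-0.00445919, -0.99998379,  0.00354025],
       [-0.97564749,  0.00357422, -0.21931532],
       [ 0.21929911, -0.004432  , -0.97564761]]), 't': array([0.08859421, 0.59110776, 1.43463458])} [0.26249377 0.09283832 1.52902314]
scene {'fx': 367.1310049000856, 'fy': 367.1310049000856, 'cx': 251.49829885560538, 'cy': 190.358318117654, 'dist_coeffs': array([0.02665861, 0.        , 0.        , 0.        , 0.        ]), 'R': array([[ 0.50574811,  0.86251846, -0.0167556 ],
       [ 0.68011999, -0.41059477, -0.60732918],
       [-0.5307124 ,  0.29575977, -0.79427358]]), 't': array([-0.3891622 , -0.2957741 ,  1.33957113])} [ 1.10890693 -0.18197497  0.87783306]
{'clock': 0.1, 'joint_positions': array([ 1.17352625,  0.41789526, -0.0103496 ,  1.61410253,  0.0046823 ,
        1.11071227, -0.05298172]), 'qvel': array([ 0.00031545, -0.00137763,  0.00083795, -0.00187779,  0.00116412,
        0.00109767, -0.00125341]), 'tau': array([ 1.30422653e-03, -8.52584481e+01,  6.39640354e-01, -4.26697326e+01,
       -4.89927060e-02,  1.63566135e-02,  1.41042588e-04]), 'eef_pos': array([ 0.21759762, -0.58553511,  0.20490431]), 'ee_rot': array([ 9.84214592e-01,  1.76978354e-01, -1.21645856e-04, -5.32879826e-04]), 'contact_force': array([0.22440089, 0.1172474 , 0.43624445]), 'torque': array([-0.05844122, -0.03038109,  0.00379375]), 'grip_force': 0.0, 'finger_gap': 0.09376313424827597} 0.0188
```

View pics/top0.png

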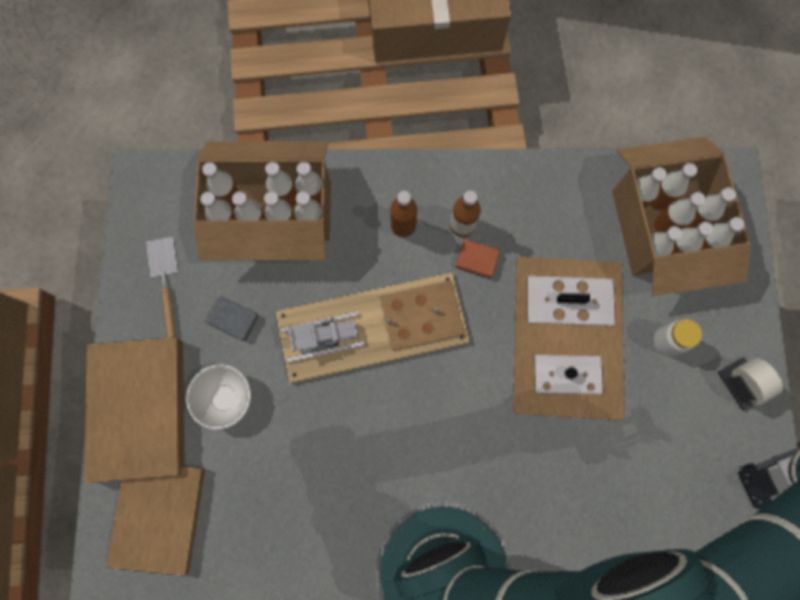

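View pics/scene0.png

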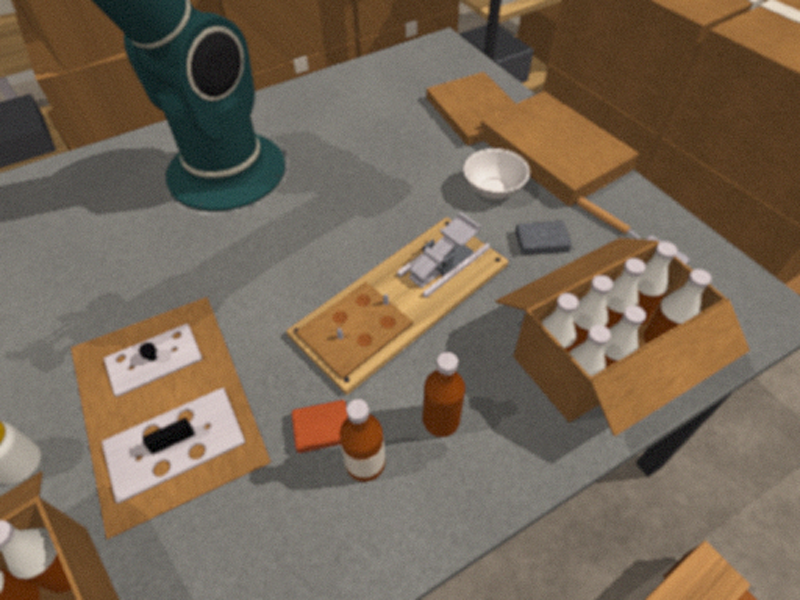

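The top view shows the large template with the bar handle at (571,300) and the small one with the round knob at (569,374). The jig pad is around (424,312), with pins near (392,323) and (437,313). The clip is at the left (325,335), with its thumb pad at the far left end (about (303,337)). In the scene view the handle is at (168,435), the pins at (340,333) and (386,299), and the thumb pad at (460,230).

```bash
cat > h.py <<'E'
from station import r, optics
import cv2,numpy as np
P={n:optics.camera_params(n) for n in("top","scene")}
def ray(n,uv):
    p=P[n];K=np.array([[p["fx"],0,p["cx"]],[0,p["fy"],p["cy"]],[0,0,1]])
    x=cv2.undistortPoints(np.array(uv,float).reshape(-1,1,2),K,p["dist_coeffs"]).reshape(-1,2)
    R=np.array(p["R"]);d=np.c_[x,np.ones(len(x))]@R
    return -R.T@np.array(p["t"]),d
def plane(n,uv,z):
    c,d=ray(n,uv); return c+d*((z-c[2])/d[:,2])[:,None]
def tri(a,b):
    c1,d1=ray("top",a);c2,d2=ray("scene",b);out=[]
    for u,v in zip(d1,d2):
        s=np.linalg.lstsq(np.c_[u,-v],c2-c1,rcond=None)[0]
        p,q=c1+u*s[0],c2+v*s[1];out.append(np.r_[(p+q)/2,np.linalg.norm(p-q)])
    return np.array(out)
E
python3 - <<'E'
from h import *
np.set_printoptions(precision=4,suppress=True)
for n in("top","scene"):
    im=np.load(f"{n}0.npy"); hsv=cv2.cvtColor(im,cv2.COLOR_RGB2HSV)
    box=(330,170,400,260) if n=="top" else (40,190,170,330)
    x0,y0,x1,y1=box
    s=hsv[y0:y1,x0:x1]; m=((s[...,1]<60)&(s[...,2]>140)).astype(np.uint8)
    cs,_=cv2.findContours(m,0,2)
    for c in cs:
        if cv2.contourArea(c)<150: continue
        rc=cv2.minAreaRect(cv2.convexHull(c)); b=cv2.boxPoints(rc)+[x0,y0]; w=plane(n,b,.009)
        e=[w[1]-w[0],w[2]-w[1]]; print(n,"plate",w.mean(0),[ (np.linalg.norm(q),np.degrees(np.arctan2(q[1],q[0]))) for q in e])
    m=(s[...,2]<45).astype(np.uint8); cs,_=cv2.findContours(m,0,2)
    for c in cs:
        if cv2.contourArea(c)<15: continue
        rc=cv2.minAreaRect(c);b=cv2.boxPoints(rc)+[x0,y0];w=plane(n,b,.049)
        print(n,"dark",w.mean(0),np.array(rc[0])+[x0,y0],[(np.linalg.norm(q),np.degrees(np.arctan2(q[1],q[0]))) for q in(w[1]-w[0],w[2]-w[1])])
t=cv2.resize(np.load("top0.npy")[170:250,170:305],(800,474),interpolation=cv2.INTER_CUBIC)
s=cv2.resize(np.load("scene0.npy")[130:250,180:330],(750,600),interpolation=cv2.INTER_CUBIC)
cv2.imwrite("pics/tj.png",t[...,::-1]);cv2.imwrite("pics/sj.png",s[...,::-1])
E
```

```text
top plate [ 0.4221 -0.2936  0.009 ] [(np.float64(0.1541186503997969), np.float64(-90.23906252907264)), (np.float64(0.08903655407208833), np.float64(175.98661405874608))]
top plate [ 0.5951 -0.311   0.009 ] [(np.float64(0.11355616365433924), np.float64(-4.627152230416713)), (np.float64(0.2056427789241096), np.float64(-92.3113950627646))]
top dark [ 0.4211 -0.2888  0.049 ] [365.  238.5] [(np.float64(0.017654566764546215), np.float64(-46.79961210153408)), (np.float64(0.01670146862106146), np.float64(-136.87909913199348))]
top dark [ 0.5896 -0.3042  0.049 ] [366.5 191. ] [(np.float64(0.06763978828938032), np.float64(-90.20920172140863)), (np.float64(0.014579015884883023), np.float64(176.23396632037168))]
scene plate [ 0.5953 -0.3101  0.009 ] [(np.float64(0.21744678184710614), np.float64(89.48583143046065)), (np.float64(0.11916384489777891), np.float64(0.5615102269723169))]
scene plate [ 0.4251 -0.2926  0.009 ] [(np.float64(0.1570721363724919), np.float64(88.4619960129861)), (np.float64(0.09226058092661318), np.float64(-1.3653749142104579))]
scene dark [ 0.6065 -0.3053  0.049 ] [107.364 278.711] [(np.float64(0.06731316089595528), np.float64(88.95219738288559)), (np.float64(0.03210517301478762), np.float64(2.8027934009478903))]
scene dark [ 0.4369 -0.2904  0.049 ] [ 94.  224.5] [(np.float64(0.021491165083495734), np.float64(58.87293533539757)), (np.float64(0.02915793940553594), np.float64(-16.031413645008314))]
```

View pics/tj.png

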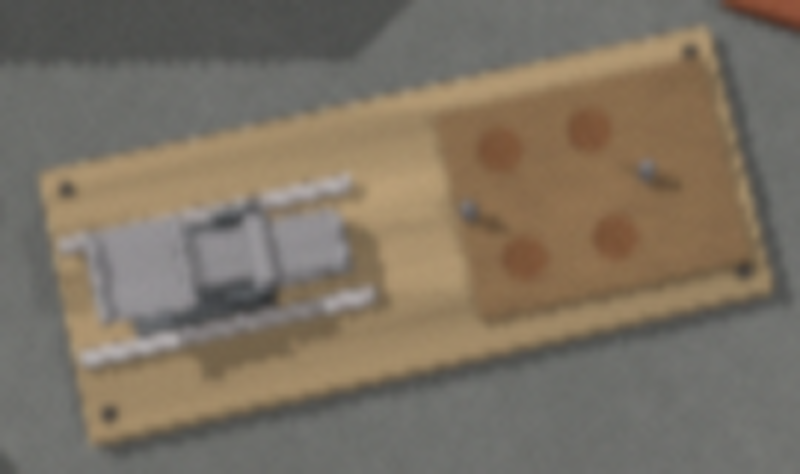

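View pics/sj.png

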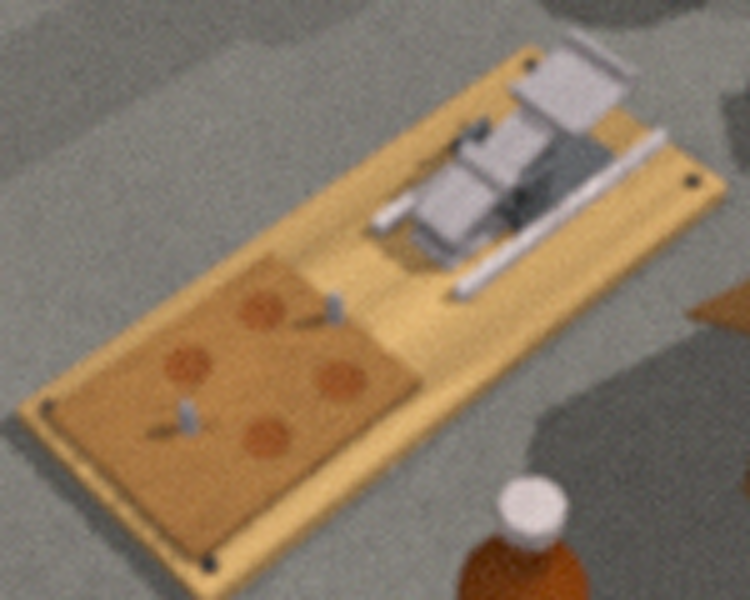

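The crops show the pins (top crop (467,207) and (646,168), scene crop (334,294) and (187,402)) and four orange window spots on the pad. The thumb pad is at the left end: top crop (146,271), scene crop (573,85).

```bash
python3 - <<'E'
from h import *
np.set_printoptions(precision=4,suppress=True)
T=lambda a:(np.array(a)+.5)/(800/135)-.5+[170,170]
S=lambda a:(np.array(a)+.5)/5-.5+[180,130]
print("tips",tri(T([(466,205),(646,164)]),S([(334,294),(187,402)])))
print("tips top z.052",plane("top",T([(466,205),(646,164)]),.052), "scene",plane("scene",S([(334,294),(187,402)]),.052))
a=plane("top",T([(498,150),(588,128),(525,257),(616,236)]),.026);b=plane("scene",S([(340,380),(266,437),(262,310),(188,364)]),.026)
print("spots",a,b,a.mean(0),b.mean(0))
c=plane("top",T([(41,173),(708,28),(775,290),(93,445)]),.018);print("board",c,np.linalg.norm(np.diff(c,axis=0),axis=1))
print("pad",tri(T([(146,271)]),S([(573,87)])),plane("top",T([(146,271)]),.078),plane("scene",S([(573,87)]),.078))
for w in (a,b): 
  d=w[0]+w[2]-w[1]-w[3]; print("yaw of +y",np.degrees(np.arctan2(d[1],d[0])))
d=c[0]+c[3]-c[1]-c[2];print(np.degrees(np.arctan2(d[1],d[0])))
E
```

```text
tips [[0.5433 0.1162 0.0518 0.0011]
 [0.5674 0.0096 0.0537 0.002 ]]
tips top z.052 [[0.543  0.1157 0.052 ]
 [0.5674 0.0085 0.052 ]] scene [[0.5436 0.1167 0.052 ]
 [0.5666 0.011  0.052 ]]
spots [[0.5818 0.0967 0.026 ]
 [0.5953 0.0419 0.026 ]
 [0.516  0.0807 0.026 ]
 [0.5286 0.0258 0.026 ]] [[0.5809 0.0983 0.026 ]
 [0.5931 0.0439 0.026 ]
 [0.5143 0.0842 0.026 ]
 [0.5265 0.0295 0.026 ]] [0.5554 0.0613 0.026 ] [0.5537 0.064  0.026 ]
board [[ 0.5702  0.3747  0.018 ]
 [ 0.6599 -0.033   0.018 ]
 [ 0.4967 -0.0699  0.018 ]
 [ 0.4053  0.3378  0.018 ]] [0.4174 0.1674 0.4179]
pad [[0.501  0.3032 0.0814 0.0068]] [[0.4999 0.3006 0.078 ]] [[0.4993 0.3087 0.078 ]]
yaw of +y 103.37418415508613
yaw of +y 102.59447153891827
102.52002529071052
```

```bash
cat > go.py <<'E'
# usage: python3 go.py x y z yawdeg : what is left, in tool axes (tool x at yaw in world)
import sys
from h import *
from scipy.spatial.transform import Rotation as Ro
x,y,z,w=map(float,sys.argv[1:5]); s=r.read_state()
R=Ro.from_quat(s["ee_rot"]); T=Ro.from_euler("z",w,degrees=True)*Ro.from_euler("x",180,degrees=True)
np.set_printoptions(precision=4,suppress=True)
print("t",s["clock"],"pos",s["eef_pos"],"F",s["contact_force"],"M",s["torque"],"gap",s["finger_gap"],"grip",s["grip_force"])
print("tool yaw",np.degrees(np.arctan2(*R.as_matrix()[1::-1,0])),"turn left",np.degrees((R.inv()*T).as_rotvec()),"shift now",R.inv().apply(np.array([x,y,z])-s["eef_pos"]),"after turn",T.inv().apply(np.array([x,y,z])-s["eef_pos"]))
E
python3 -m jog '[[0,0,-10,0.053,-0.015,-0.02,0.094],[0,0,-10,0.055,-0.006,-0.01,0.094],[0,0,-10,0.055,0.004,0,0.094],[0,0,-10,0.053,0.013,0,0.094],[0,0,-10,0.050,0.022,0,0.094]]'; python3 go.py .595 -.3105 .1 89.5
```

```text
clock: 0.72
eef_pos: [0.4398, -0.4213, 0.2353]
ee_rot: [0.816, 0.579, -0.0, -0.0]
contact_force: [0.6, -0.4, -0.3]
finger_gap: 0.0942
grip_force: 0.0
t 0.725 pos [ 0.4398 -0.4213  0.2353] F [ 0.6167 -0.4167 -0.2908] M [-0.0275 -0.0827  0.045 ] gap 0.09424134762793226 grip 0.0
tool yaw 70.70568475698381 turn left [ -0.0186  -0.0065 -18.7943] shift now [0.1559 0.1099 0.1353] after turn [0.1122 0.1542 0.1353]
```

```bash
python3 -m jog '[[0,0,-9.4,0.045,0.033,0,0.094],[0,0,-9.4,0.037,0.037,0,0.094],[0,0,0,0.029,0.041,0.04,0.094],[0,0,0,0.0,0.041,0.05,0.094],[0,0,0,0,0,0.045,0.094]]'; python3 go.py .595 -.3105 .016 89.5;  python3 - <<'E'
from h import *
im=optics.snapshot("scene");np.save("s1.npy",im)
cv2.imwrite("pics/s1.png",cv2.resize(im[150:340,10:210],(630,600),interpolation=cv2.INTER_CUBIC)[...,::-1])
E
```

```text
clock: 1.35
eef_pos: [0.6097, -0.3325, 0.1006]
ee_rot: [0.711, 0.703, 0.0, -0.001]
contact_force: [-0.6, -0.9, -0.2]
finger_gap: 0.0939
grip_force: 0.0
t 1.35 pos [ 0.6097 -0.3325  0.1006] F [-0.6271 -0.9281 -0.2495] M [-0.0072 -0.0793  0.0218] gap 0.0938909721732689 grip 0.0
tool yaw 89.33822963358124 turn left [-0.0086 -0.0792 -0.1618] shift now [ 0.0217 -0.015   0.0846] after turn [ 0.0219 -0.0149  0.0846]
```

View pics/s1.png

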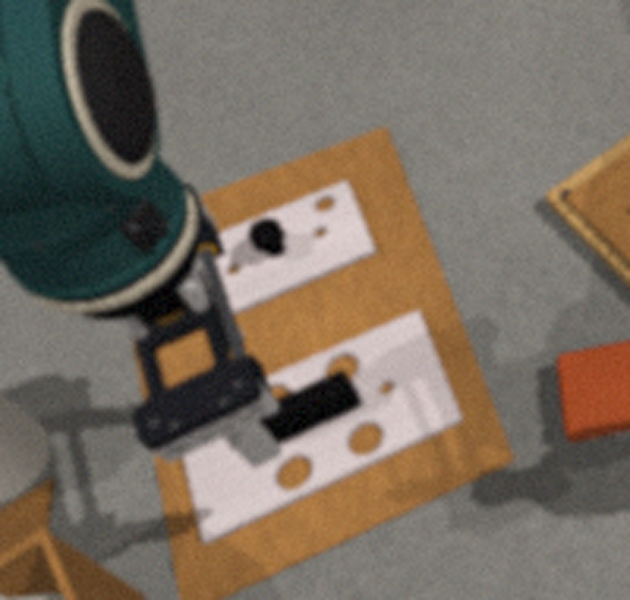

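The fingers are above the plate, short of the handle (crop (315,408)), as computed. I'll line up and descend.

```bash
python3 -m jog '[[0,0,0,0.022,-0.015,0,0.094],[0,0,0,0,0,0.03,0.094],[0,0,0,0,0,0.03,0.094],[0,0,0,0,0,0.0235,0.094],[0,0,0,0,0,0,0.094]]'; python3 -m jog '[[0,0,0,0,0,0,0.01],[0,0,0,0,0,0,0.01],[0,0,0,0,0,0,0.01],[0,0,0,0,0,0,0.01],[0,0,0,0,0,0,0.01]]';python3 go.py .595 -.3105 .017 89.5
```

```text
clock: 2.02
eef_pos: [0.592, -0.312, 0.0189]
ee_rot: [0.712, 0.702, -0.0, -0.001]
contact_force: [0.2, 0.2, -0.4]
finger_gap: 0.094
grip_force: 0.0
clock: 2.65
eef_pos: [0.5931, -0.3121, 0.0198]
ee_rot: [0.712, 0.702, -0.0, 0.0]
contact_force: [0.2, 0.3, -0.5]
finger_gap: 0.0473
grip_force: 0.0
t 2.65 pos [ 0.5931 -0.3121  0.0198] F [ 0.1947  0.2612 -0.4566] M [-0.0183 -0.0912 -0.0306] gap 0.04733537806136378 grip 0.0
tool yaw 89.18700394148692 turn left [-0.0003  0.0005 -0.313 ] shift now [0.0016 0.0019 0.0028] after turn [0.0016 0.0019 0.0028]
```

```bash
python3 -m jog '[[0,0,0,0.0015,0.002,0.002,0.01],[0,0,0,0,0,0,0.01],[0,0,0,0,0,0,0.01],[0,0,0,0,0,0,0.01],[0,0,0,0,0,0,0.01]]';python3 go.py .595 -.3105 .017 89.5
```

```text
clock: 3.28
eef_pos: [0.5951, -0.3106, 0.0176]
ee_rot: [0.712, 0.702, 0.0, -0.0]
contact_force: [0.0, 1.5, -2.0]
finger_gap: 0.0178
grip_force: 29.9
t 3.275 pos [ 0.5951 -0.3106  0.0176] F [ 0.0498  1.5123 -2.0433] M [-0.013  -0.2113 -0.0351] gap 0.017810189630951906 grip 29.919986128807068
tool yaw 89.18234323725189 turn left [-0.0061 -0.008  -0.3177] shift now [ 0.0001 -0.0001  0.0006] after turn [ 0.0001 -0.0001  0.0006]
```

```bash
python3 -m jog '[[0,0,0,0,0,-0.03,0.01],[0,0,0,0,0,-0.05,0.01],[0,0,0,0,0,-0.02,0.01],[0,0,0,0.03,0,0,0.01],[0,0,0,0.05,0,0,0.01]]';python3 -m jog '[[0,0,-3.5,0.055,0,0,0.01],[0,0,-5,0.055,0,0,0.01],[0,0,-5,0.055,0,0,0.01],[0,0,0,0.05,0,0,0.01],[0,0,0,0.03,0,0,0.01]]';python3 go.py .555 .0628 .11 102.7
```

```text
clock: 3.9
eef_pos: [0.5954, -0.2313, 0.1168]
ee_rot: [0.713, 0.701, -0.0, -0.0]
contact_force: [1.7, 0.5, -3.4]
finger_gap: 0.0175
grip_force: 29.9
clock: 4.53
eef_pos: [0.5684, 0.0144, 0.117]
ee_rot: [0.624, 0.782, -0.0, -0.001]
contact_force: [0.2, 0.1, -3.0]
finger_gap: 0.0179
grip_force: 29.9
t 4.525 pos [0.5684 0.0144 0.117 ] F [ 0.2165  0.105  -3.01  ] M [-0.081  -0.0678  0.0402] gap 0.017925068899514455 grip 29.92277294397354
tool yaw 102.82071953606385 turn left [-0.0589 -0.0448  0.1207] shift now [ 0.0501 -0.0023  0.007 ] after turn [ 0.0501 -0.0024  0.007 ]
```

```bash
python3 -m jog '[[0,0,0,0.03,-0.001,0,0.01],[0,0,0,0.02,-0.001,0.01,0.01],[0,0,0,0,0,0.02,0.01],[0,0,0,0,0,0,0.01],[0,0,0,0,0,0,0.01]]';python3 go.py .555 .0628 .0405 102.7;  python3 - <<'E'
from h import *
np.set_printoptions(precision=4,suppress=True)
zt=r.read_state()["eef_pos"][2]-.0176+.009
print("plate top z",zt)
t=optics.snapshot("top");s=optics.snapshot("scene");np.save("t2.npy",t);np.save("s2.npy",s)
for n,im,bx in(("top",t,(220,150,325,250)),("scene",s,(160,130,300,270))):
    x0,y0,x1,y1=bx;h=cv2.cvtColor(im,cv2.COLOR_RGB2HSV)[y0:y1,x0:x1]
    m=((h[...,1]<60)&(h[...,2]>120)).astype(np.uint8)
    cs,_=cv2.findContours(m,0,2)
    for c in cs:
        if cv2.contourArea(c)<100: continue
        b=cv2.boxPoints(cv2.minAreaRect(c))+[x0,y0];w=plane(n,b,zt)
        print(n,w.mean(0),[(np.linalg.norm(q),np.degrees(np.arctan2(q[1],q[0]))) for q in(w[1]-w[0],w[2]-w[1])])
a=cv2.resize(t[150:250,220:325],(630,600),interpolation=cv2.INTER_CUBIC)
b=cv2.resize(s[120:270,160:310],(600,600),interpolation=cv2.INTER_CUBIC)
cv2.imwrite("pics/p2.png",cv2.resize(np.hstack([a,b]),(800,390))[...,::-1])
E
```

```text
clock: 5.15
eef_pos: [0.5567, 0.0599, 0.0879]
ee_rot: [0.625, 0.781, -0.0, -0.0]
contact_force: [1.4, -0.1, -3.0]
finger_gap: 0.0183
grip_force: 29.9
t 5.15 pos [0.5567 0.0599 0.0879] F [ 1.4347 -0.0833 -2.9925] M [-0.0439 -0.1382 -0.0054] gap 0.018256828105690646 grip 29.922556579113007
tool yaw 102.65856441923559 turn left [-0.0128 -0.0071 -0.0414] shift now [ 0.0032 -0.001   0.0474] after turn [ 0.0032 -0.001   0.0474]
plate top z 0.07927651599580367
top [0.4112 0.1245 0.0793] [(np.float64(0.17332535027385096), np.float64(-90.22960779638866)), (np.float64(0.05407689400792064), np.float64(179.32228038113814))]
top [ 0.4611 -0.0321  0.0793] [(np.float64(0.19586683714884562), np.float64(-44.54136726642939)), (np.float64(0.07741263340197412), np.float64(-135.6514004738728))]
top [0.5249 0.1987 0.0793] [(np.float64(0.027662222420109083), np.float64(-90.21359574602111)), (np.float64(0.06291864728226193), np.float64(-179.4173191622963))]
top [0.5415 0.1205 0.0793] [(np.float64(0.08101293241860887), np.float64(-77.61405988577668)), (np.float64(0.11450426813415604), np.float64(-168.25445636347376))]
scene [0.6784 0.0069 0.0793] [(np.float64(0.39997089677414693), np.float64(76.59374193241611)), (np.float64(0.17563697374592524), np.float64(-23.188184062147382))]
scene [0.4907 0.0918 0.0793] [(np.float64(0.43580142362578395), np.float64(58.637664219752)), (np.float64(0.3546499064276202), np.float64(-34.85841609205843))]
```

View pics/p2.png

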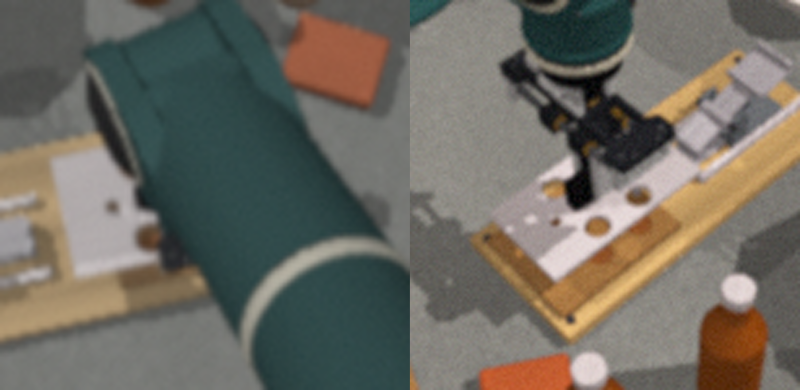

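The top view shows the +y end of the held plate with its locating hole at crop (112,207). The scene view shows the other hole at (557,221) in the right half, with the plate level above the pad.

```bash
python3 - <<'E'
from h import *
np.set_printoptions(precision=4,suppress=True)
tcp=np.array([.5567,.0599]);a=np.radians(102.66);ex=np.array([np.cos(a),np.sin(a)]);ey=np.array([ex[1],-ex[0]])
for n,f,c in(("top","t2.npy",(248.3,202.7)),("scene","s2.npy",(216.3,204.6))):
    im=np.load(f).astype(float); u,v=map(round,c)
    p=im[v-5:v+6,u-5:u+6]; sat=p.max(2)-p.min(2)      # cardboard/wood seen through hole is coloured
    w=np.clip(sat-np.median(sat)-10,0,None); print(n,sat.astype(int) if n=="top" else "")
    g=np.mgrid[v-5:v+6,u-5:u+6]; uv=((g[1]*w).sum()/w.sum(),(g[0]*w).sum()/w.sum())
    for z in (.0793,.0763):
        X=plane(n,[uv],z)[0,:2];d=X-tcp;print(uv,z,X,"along,across",d@ex,d@ey)
im=np.load("t2.npy");h=cv2.cvtColor(im,cv2.COLOR_RGB2HSV)[150:250,220:325];m=((h[...,1]<60)&(h[...,2]>120)).astype(np.uint8)
cs,_=cv2.findContours(m,0,2);c=[c for c in cs if cv2.contourArea(c)>100 and cv2.pointPolygonTest(c,(20,50),False)>=0]
for k in c:
    X=plane("top",k.reshape(-1,2)+[220,150],.0793)[:,:2]-tcp; A=np.c_[X@ex,X@ey]; print("plate extents along max",np.sort(A[:,0])[-8:],"across",A[:,1].min(),A[:,1].max())
E
```

```text
top [[ 6  6  6  7  6  6  5  5  5  6  5]
 [ 5  6  7  6  6  6  5  5  6  6  5]
 [ 6  6  6  6  6  5  5  6  5  6  5]
 [ 5  5  6  6  7 10  9  7  5  6  6]
 [ 6  5  5  7 12 20 18 12  7  6  6]
 [ 5  5  5  7 13 20 20 13  7  6  5]
 [ 6  6  6  6  8  9  9  8  7  5  6]
 [ 5  6  5  6  5  6  5  6  6  6  7]
 [ 6  5  5  5  4  6  6  5  6  5  5]
 [ 6  6  5  6  5  6  5  5  6  6  6]
 [ 6  5  7  5  6  6  5  5  6  5  6]]
(np.float64(248.42857142857142), np.float64(202.57142857142858)) 0.0793 [0.5435 0.1146] along,across 0.05623059771488864 -0.0009234924941181107
(np.float64(248.42857142857142), np.float64(202.57142857142858)) 0.0763 [0.5441 0.1146] along,across 0.056147023161675295 -0.00034632504568618896
scene 
(np.float64(215.75), np.float64(205.08333333333334)) 0.0793 [0.5687 0.0089] along,across -0.05234899394372894 0.0005628880334456778
(np.float64(215.75), np.float64(205.08333333333334)) 0.0763 [0.5667 0.0097] along,across -0.05120438281264543 -0.0012599849766071394
plate extents along max [0.1003 0.101  0.1021 0.1021 0.1025 0.1025 0.1025 0.1029] across -0.05875271596523795 0.05557858735099276
```

```bash
python3 -m jog '[[0,0,0,0.0015,-0.0006,0.012,0.01],[0,0,0,0,0,0.007,0.01],[0,0,0,0,0,0.004,0.01],[0,0,0,0,0,0.004,0.01],[0,0,0,0,0,0,0.01]]';python3 go.py .5558 .0613 .0406 102.7
```

```text
clock: 5.88
eef_pos: [0.5556, 0.0615, 0.0604]
ee_rot: [0.625, 0.781, -0.0, -0.0]
contact_force: [0.3, -0.3, -4.1]
finger_gap: 0.0178
grip_force: 29.9
t 5.875 pos [0.5556 0.0615 0.0604] F [ 0.259  -0.3101 -4.1349] M [-0.0428 -0.1213 -0.0146] gap 0.017835336233947573 grip 29.922610223293304
tool yaw 102.68444858049571 turn left [-0.028  -0.0103 -0.0155] shift now [-0.0003  0.0002  0.0198] after turn [-0.0003  0.0002  0.0198]
```

```bash
python3 -m jog '[[0,0,0,0,0,0.004,0.01],[0,0,0,0,0,0.004,0.01],[0,0,0,0,0,0,0.01]]';python3 go.py .5558 .0613 .0406 102.7
```

```text
clock: 6.25
eef_pos: [0.5557, 0.0611, 0.0524]
ee_rot: [0.625, 0.781, -0.0, 0.0]
contact_force: [1.4, -3.4, -4.7]
finger_gap: 0.0175
grip_force: 29.9
t 6.25 pos [0.5557 0.0611 0.0524] F [ 1.4173 -3.3663 -4.675 ] M [-0.7638 -0.5439  0.0908] gap 0.017474254805035068 grip 29.93066757917404
tool yaw 102.67149995119834 turn left [-0.0137  0.0115 -0.0285] shift now [0.0001 0.0001 0.0118] after turn [0.0001 0.0001 0.0118]
```

```bash
python3 -m jog '[[0,0,0,-0.0005,0,0.003,0.01],[0,0,0,0,0,0.004,0.01],[0,0,0,0,0,0.003,0.01],[0,0,0,0,0,0,0.01]]';python3 go.py .5558 .0613 .0406 102.7
```

```text
clock: 6.75
eef_pos: [0.5557, 0.0611, 0.0424]
ee_rot: [0.625, 0.781, -0.0, -0.0]
contact_force: [1.2, -2.1, -4.2]
finger_gap: 0.0176
grip_force: 29.9
t 6.75 pos [0.5557 0.0611 0.0424] F [ 1.2422 -2.1381 -4.2011] M [-0.2986 -0.2991  0.0174] gap 0.017604237576150317 grip 29.926792681217194
tool yaw 102.6908582772124 turn left [-0.0198 -0.0098 -0.0091] shift now [0.0002 0.0001 0.0018] after turn [0.0002 0.0001 0.0018]
```

```bash
python3 -m jog '[[0,0,0,0,0,0.0018,0.01],[0,0,0,0,0,0.001,0.01],[0,0,0,0,0,0,0.01]]';python3 go.py .5558 .0613 .0406 102.7
```

```text
clock: 7.12
eef_pos: [0.5558, 0.0611, 0.0405]
ee_rot: [0.625, 0.781, -0.0, 0.0]
contact_force: [-5.0, -1.1, 10.1]
finger_gap: 0.0176
grip_force: 29.9
t 7.125 pos [0.5558 0.0611 0.0405] F [-4.9509 -1.0805 10.1097] M [-0.4586  1.0795  0.0183] gap 0.017583143043677356 grip 29.92777794599533
tool yaw 102.68590292166434 turn left [ 0.0022  0.0154 -0.0141] shift now [ 0.0002  0.     -0.0001] after turn [ 0.0002  0.     -0.0001]
```

```bash
python3 -m jog '[[0,0,0,0,0,0,0.06],[0,0,0,0,0,0,0.06],[0,0,0,0,0,-0.02,0.06],[0,0,0,0,0,-0.05,0.06],[0,0,0,0,0,-0.05,0.0]]';python3 -m jog '[[0,0,0,0.03,0,0,0],[0,0,0,0.06,0,0,0],[0,0,0,0.06,0,0,0],[0,0,0,0.06,0,0,0],[0,0,0,0.04,0,0,0]]';python3 go.py .5005 .3045 .08 102.7;  python3 - <<'E'
from h import *
t=optics.snapshot("top");s=optics.snapshot("scene");np.save("t3.npy",t);np.save("s3.npy",s)
a=cv2.resize(t[150:260,170:320],(600,440),interpolation=cv2.INTER_CUBIC)
b=cv2.resize(s[110:260,170:340],(500,440),interpolation=cv2.INTER_CUBIC)
cv2.imwrite("pics/p3.png",cv2.resize(np.hstack([a,b]),(800,320))[...,::-1])
E
```

```text
clock: 7.75
eef_pos: [0.5557, 0.0613, 0.1625]
ee_rot: [0.624, 0.781, 0.0, -0.0]
contact_force: [-0.1, 0.1, -0.3]
finger_gap: 0.0505
grip_force: 0.0
clock: 8.38
eef_pos: [0.4998, 0.3079, 0.1615]
ee_rot: [0.624, 0.782, 0.001, -0.0]
contact_force: [0.7, -0.6, -0.0]
finger_gap: 0.0018
grip_force: 0.0
t 8.375 pos [0.4998 0.3079 0.1615] F [ 0.7304 -0.5605 -0.0104] M [-0.0727 -0.1065  0.0231] gap 0.001837857219359218 grip 0.0
tool yaw 102.81318215648942 turn left [ 0.0618 -0.0569  0.1132] shift now [-0.0035 -0.0002  0.0815] after turn [-0.0035 -0.0001  0.0815]
```

View pics/p3.png

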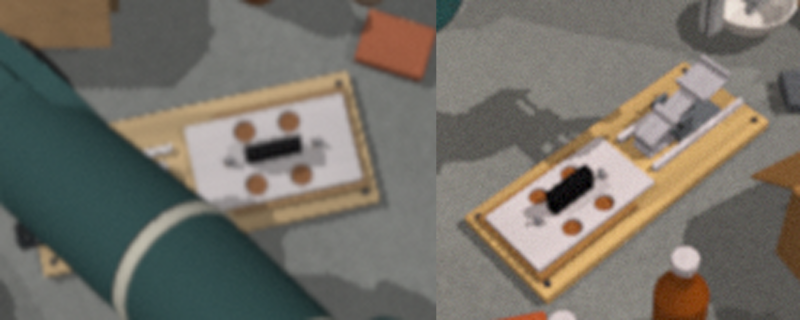

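The template lies on the pad with both pins through its holes (left half, about (232,160) and (318,145)). The thumb pad is clear at (700,78) in the right half. Next I press it.

```bash
python3 -m jog '[[0,0,0,-0.0035,0,0.03,0],[0,0,0,0,0,0.03,0],[0,0,0,0,0,0.013,0],[0,0,0,0,0,0.01,0],[0,0,0,0,0,0,0]]';python3 go.py .5005 .3045 .0555 102.7
```

```text
clock: 9.1
eef_pos: [0.502, 0.3016, 0.0774]
ee_rot: [0.625, 0.781, 0.0, 0.0]
contact_force: [-1.8, -2.0, 5.2]
finger_gap: 0.0004
grip_force: 2.4
t 9.1 pos [0.502  0.3016 0.0774] F [-1.84   -2.0011  5.1791] M [-0.4617  0.3904  0.002 ] gap 0.0004085990533558476 grip 2.423606675583869
tool yaw 102.6809333418144 turn left [ 0.0249 -0.006  -0.0191] shift now [ 0.0032 -0.0008  0.0219] after turn [ 0.0032 -0.0008  0.0219]
```

```bash
python3 -m jog '[[0,0,0,0,0,0.007,0],[0,0,0,0,0,0.007,0],[0,0,0,0,0,0.006,0],[0,0,0,0,0,0.003,0],[0,0,0,0,0,0,0]]';python3 go.py .5005 .3045 .0555 102.7
```

```text
clock: 9.72
eef_pos: [0.5022, 0.3023, 0.0554]
ee_rot: [0.625, 0.781, 0.001, 0.0]
contact_force: [-4.0, 1.1, 12.3]
finger_gap: 0.0006
grip_force: 6.2
t 9.725 pos [0.5022 0.3023 0.0554] F [-4.0176  1.0918 12.2519] M [-0.1113  0.8778  0.0185] gap 0.0006332486277323501 grip 6.186524725053459
tool yaw 102.7022278174185 turn left [ 0.0959 -0.046   0.0022] shift now [ 0.0025 -0.0011 -0.0001] after turn [ 0.0025 -0.0011 -0.0001]
```

```bash
python3 -m jog '[[0,0,0,-0.006,0,0,0],[0,0,0,-0.008,0,0,0],[0,0,0,-0.008,0,0,0],[0,0,0,-0.008,0,0,0],[0,0,0,0,0,0,0]]';python3 go.py .5005 .3045 .0555 102.7
```

```text
clock: 10.35
eef_pos: [0.5089, 0.272, 0.0555]
ee_rot: [0.625, 0.781, 0.0, 0.0]
contact_force: [-4.0, -2.8, 12.7]
finger_gap: 0.0005
grip_force: 6.0
t 10.35 pos [0.5089 0.272  0.0555] F [-4.0151 -2.7988 12.7098] M [-0.7216  0.8432  0.0069] gap 0.0005127072549897971 grip 6.032152320840396
tool yaw 102.64806621780251 turn left [ 0.0771  0.0067 -0.0519] shift now [ 0.0335 -0.0011 -0.0001] after turn [ 0.0335 -0.0011 -0.    ]
```

```bash
python3 -m jog '[[0,0,0,-0.01,0,0,0],[0,0,0,-0.01,0,0,0],[0,0,0,-0.01,0,0,0],[0,0,0,-0.01,0,0,0],[0,0,0,0,0,0,0]]';python3 go.py .5005 .3045 .0555 102.7;  python3 - <<'E'
from h import *
s=optics.snapshot("scene")
cv2.imwrite("pics/p4.png",cv2.resize(s[110:230,210:350],(700,600),interpolation=cv2.INTER_CUBIC)[...,::-1])
E
```

```text
clock: 10.98
eef_pos: [0.5177, 0.2366, 0.0563]
ee_rot: [0.624, 0.781, 0.003, -0.0]
contact_force: [-5.6, 11.7, 15.9]
finger_gap: 0.0005
grip_force: 20.3
t 10.975 pos [0.5177 0.2366 0.0563] F [-5.5865 11.7276 15.8941] M [ 2.7597  1.3463 -0.0268] gap 0.00045263968021196885 grip 20.27190218330361
tool yaw 102.78559847234212 turn left [ 0.2315 -0.2368  0.0851] shift now [ 0.07   -0.0017  0.0011] after turn [ 0.07   -0.0018  0.0008]
```

View pics/p4.png

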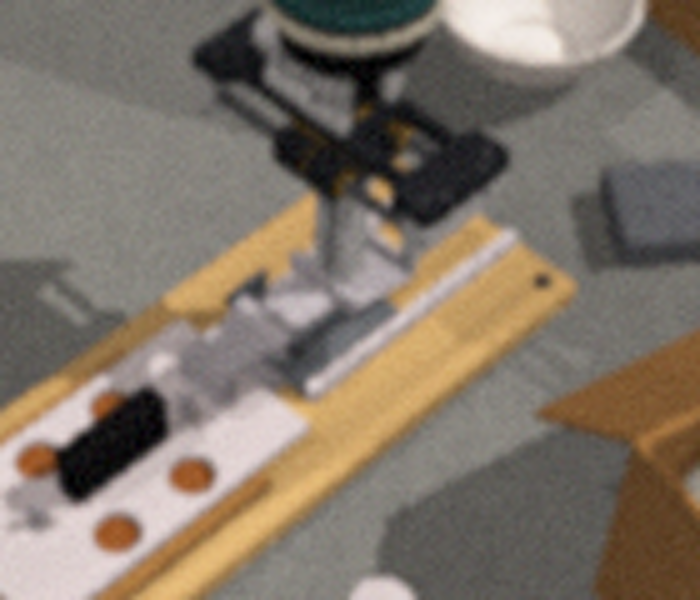

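The jaw is open and already over the plate's edge (edge mid about (245,375), nose near (190,390)). Force has risen, so I'll check whether this is the stop.

```bash
python3 -m jog '[[0,0,0,-0.003,0,0,0],[0,0,0,0,0,0,0]]';python3 go.py .5005 .3045 .0555 102.7; python3 -m jog '[[0,0,0,-0.003,0,0,0],[0,0,0,0,0,0,0]]';python3 go.py .5005 .3045 .0555 102.7
```

```text
clock: 11.28
eef_pos: [0.5178, 0.2363, 0.0567]
ee_rot: [0.623, 0.782, 0.004, -0.001]
contact_force: [-9.7, 24.2, 17.5]
finger_gap: 0.0005
grip_force: 25.0
t 11.275 pos [0.5178 0.2363 0.0567] F [-9.7226 24.1884 17.4551] M [ 5.5924  2.1465 -0.0245] gap 0.0004774388818786141 grip 24.953671601833776
tool yaw 102.90815880421741 turn left [ 0.2788 -0.3909  0.2072] shift now [ 0.0703 -0.0016  0.0016] after turn [ 0.0703 -0.0019  0.0012]
clock: 11.52
eef_pos: [0.5179, 0.236, 0.0571]
ee_rot: [0.622, 0.783, 0.005, -0.002]
contact_force: [-12.6, 35.6, 18.1]
finger_gap: 0.0005
grip_force: 29.8
t 11.525 pos [0.5179 0.236  0.0571] F [-12.6227  35.5821  18.1459] M [ 8.4926  3.0929 -0.1017] gap 0.0005179014999985819 grip 29.764866818441078
tool yaw 103.01727806409306 turn left [ 0.3318 -0.566   0.3156] shift now [ 0.0707 -0.0015  0.0022] after turn [ 0.0707 -0.0019  0.0016]
```

```bash
python3 - <<'E'
from h import *
np.set_printoptions(precision=4,suppress=True)
a=plane("scene",[(303,161),(283,175)],.03);b=plane("scene",[(289,172),(267,184)],.03)
print(np.linalg.norm(a-b,axis=1),a,b)
a=np.load("scene0.npy")[125:215,230:335];b=optics.snapshot("scene")[125:215,230:335]
im=np.hstack([cv2.resize(x,(400,343),interpolation=cv2.INTER_CUBIC) for x in(a,b)])
cv2.imwrite("pics/p5.png",im[...,::-1])
E
```

```text
[0.0633 0.0593] [[0.5262 0.3274 0.03  ]
 [0.5412 0.2439 0.03  ]] [[0.5408 0.2658 0.03  ]
 [0.5457 0.1847 0.03  ]]
```

View pics/p5.png

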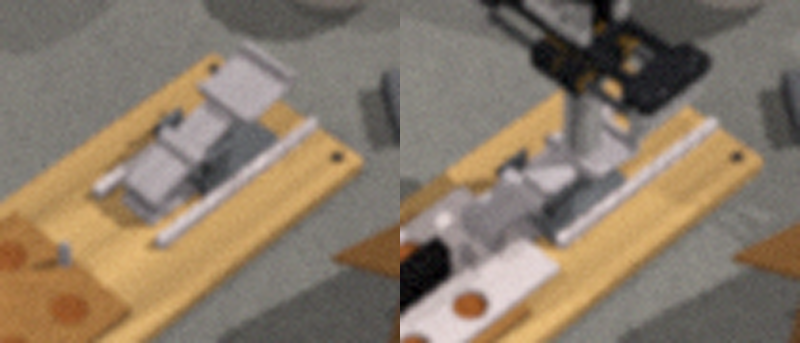

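```bash
python3 - <<'E'
from h import *
np.set_printoptions(precision=4,suppress=True)
o=np.array([.5555,.0622]);a=np.radians(102.7);ex=np.array([np.cos(a),np.sin(a)]);ey=np.array([ex[1],-ex[0]])
def L(n,uv,z):
    X=plane(n,[uv],z)[0,:2]-o; return [round(1e3*float(X@ex),1),round(1e3*float(X@ey),1)]
T=lambda a:(np.array(a)+.5)/(800/135)-.5+170
S=lambda a:(np.array(a)+.5)/5-.5+[180,130]
P5=lambda a:(np.array(a)+.5)/3.81-.5+[230,125]
print("nose front initially: top",L("top",T((346,240)),.04),"scene",L("scene",S((437,223)),.04))
print("thumb pad rear/front top",[L("top",T(q),.08) for q in((100,281),(191,264))])
for z in(.04,.05): print("post then",L("scene",P5((170,122)),z),"now",L("scene",P5((112,162)),z))
for z in(.03,.05,.06): print("white spot",z,L("scene",P5((45,218)),z),"nose corner right",L("scene",P5((70,258)),z))
E
```

```text
nose front initially: top [129.0, -2.9] scene [142.1, -3.6]
thumb pad rear/front top [[271.6, -2.0], [218.4, -4.0]]
post then [207.6, -38.3] now [144.2, -40.0]
post then [200.8, -32.1] now [138.2, -33.7]
white spot 0.03 [72.8, -40.8] nose corner right [60.4, 1.2]
white spot 0.05 [62.6, -28.4] nose corner right [50.5, 12.7]
white spot 0.06 [57.5, -22.2] nose corner right [45.5, 18.4]
```

The clip stopped at about 0.062 m of slide, by both the finger travel and the post (along 207 → 144 mm). That is short of 0.08, so the jaw is probably catching for want of lift. I'll ease back, press deeper and push again.

```bash
python3 -m jog '[[0,0,0,0.008,0,0,0],[0,0,0,0,0,0,0]]';python3 go.py .5005 .3045 .0555 102.7; python3 -m jog '[[0,0,0,0,0,0.0015,0],[0,0,0,0,0,0.0015,0],[0,0,0,0,0,0,0]]';python3 go.py .5005 .3045 .0555 102.7
```

```text
clock: 11.82
eef_pos: [0.5176, 0.2369, 0.056]
ee_rot: [0.624, 0.781, 0.002, 0.001]
contact_force: [-3.2, 4.1, 15.6]
finger_gap: 0.0004
grip_force: 13.4
t 11.825 pos [0.5176 0.2369 0.056 ] F [-3.2432  4.135  15.6098] M [ 0.9086  0.6658 -0.1007] gap 0.0003994287648238214 grip 13.447164441458881
tool yaw 102.75664065650508 turn left [ 0.1882 -0.0646  0.0565] shift now [ 0.0697 -0.0017  0.0006] after turn [ 0.0697 -0.0018  0.0005]
clock: 12.2
eef_pos: [0.5178, 0.2371, 0.054]
ee_rot: [0.624, 0.781, 0.002, 0.001]
contact_force: [-8.6, 1.7, 33.7]
finger_gap: 0.0002
grip_force: 20.0
t 12.2 pos [0.5178 0.2371 0.054 ] F [-8.5838  1.7152 33.6809] M [-0.0447  2.0625 -0.0714] gap 0.00024287875109252937 grip 20.011866486165673
tool yaw 102.73254440605139 turn left [ 0.2317 -0.0722  0.0324] shift now [ 0.0696 -0.002  -0.0014] after turn [ 0.0696 -0.0021 -0.0015]
```

```bash
python3 -m jog '[[0,0,0,0,0,-0.004,0],[0,0,0,0,0,-0.004,0],[0,0,0,0,0,0,0]]';python3 go.py .5005 .3045 .0555 102.7; python3 -m jog '[[0,0,0,-0.003,0,0,0],[0,0,0,-0.003,0,0,0],[0,0,0,0,0,0,0]]';python3 go.py .5005 .3045 .0555 102.7
```

```text
clock: 12.58
eef_pos: [0.5177, 0.2369, 0.0612]
ee_rot: [0.624, 0.781, 0.002, 0.001]
contact_force: [-2.1, 5.2, 12.8]
finger_gap: 0.0003
grip_force: 6.7
t 12.575 pos [0.5177 0.2369 0.0612] F [-2.0678  5.2173 12.8061] M [ 1.0125  0.3852 -0.0194] gap 0.00025378815517664054 grip 6.666430412151385
tool yaw 102.72655962833524 turn left [ 0.2102 -0.0942  0.0264] shift now [ 0.0698 -0.0019  0.0058] after turn [ 0.0698 -0.0019  0.0057]
clock: 12.95
eef_pos: [0.518, 0.2357, 0.0618]
ee_rot: [0.623, 0.782, 0.004, -0.001]
contact_force: [-9.4, 26.4, 16.4]
finger_gap: 0.0007
grip_force: 17.1
t 12.95 pos [0.518  0.2357 0.0618] F [-9.386  26.3839 16.439 ] M [ 6.2304  2.0339 -0.0051] gap 0.0006507696720646869 grip 17.093346856709104
tool yaw 102.9199241945822 turn left [ 0.3014 -0.4265  0.2188] shift now [ 0.0709 -0.0017  0.0068] after turn [ 0.0709 -0.002   0.0063]
```

The stop is rigid whatever the jaw angle, so this may be the slide's real end, with the clip having started partly forward. I'll release upwards, keeping a slight forward push so it isn't dragged back, and then check the nose's reach over the plate.

```bash
python3 -m jog '[[0,0,0,0.002,0,0,0],[0,0,0,-0.001,0,-0.005,0],[0,0,0,-0.0015,0,-0.005,0],[0,0,0,-0.0015,0,-0.005,0],[0,0,0,0,0,0,0]]';python3 go.py .5005 .3045 .0555 102.7
```

```text
clock: 13.58
eef_pos: [0.5174, 0.232, 0.0752]
ee_rot: [0.623, 0.782, 0.003, -0.002]
contact_force: [-7.0, 22.4, -1.3]
finger_gap: 0.0004
grip_force: 11.2
t 13.575 pos [0.5174 0.232  0.0752] F [-6.9609 22.3737 -1.2513] M [ 5.2904  1.6922 -0.0243] gap 0.00035610699171059946 grip 11.159102692581655
tool yaw 102.87806803875874 turn left [ 0.107  -0.3256  0.1778] shift now [ 0.0743 -0.0004  0.0202] after turn [ 0.0744 -0.0006  0.0197]
```

```bash
python3 -m jog '[[0,0,0,0.006,0,-0.002,0],[0,0,0,0.001,0,-0.005,0],[0,0,0,0,0,-0.02,0],[0,0,0,0,0,-0.05,0],[0,0,0,0.0,0,-0.05,0]]';python3 -m jog '[[0,0,0,0,-0.05,-0.03,0],[0,0,0,0,-0.06,0,0],[0,0,0,0,-0.06,0,0],[0,0,0,-0.06,0,0,0],[0,0,0,-0.06,0,0,0]]'; python3 -m jog '[[0,0,0,-0.06,0,0,0],[0,0,0,-0.06,0,0,0],[0,0,0,-0.06,0,0,0],[0,0,0,-0.06,0,0,0],[0,0,0,0,0,0,0]]';  python3 - <<'E'
from h import *
t=optics.snapshot("top");s=optics.snapshot("scene");np.save("t6.npy",t);np.save("s6.npy",s)
a=cv2.resize(t[170:250,170:290],(600,400),interpolation=cv2.INTER_CUBIC)
b=cv2.resize(s[130:230,210:330],(600,500),interpolation=cv2.INTER_CUBIC)
im=np.zeros((500,1200,3),np.uint8);im[:400,:600]=a;im[:,600:]=b
cv2.imwrite("pics/p6.png",cv2.resize(im,(800,333),interpolation=cv2.INTER_AREA)[...,::-1])
E
```

```text
clock: 14.2
eef_pos: [0.5168, 0.2338, 0.2037]
ee_rot: [0.625, 0.781, 0.0, 0.0]
contact_force: [0.1, 0.2, 0.3]
finger_gap: 0.0001
grip_force: 0.0
clock: 14.82
eef_pos: [0.3773, 0.0783, 0.2327]
ee_rot: [0.624, 0.781, 0.001, 0.001]
contact_force: [2.3, -0.5, 0.1]
finger_gap: 0.0002
grip_force: 0.0
clock: 15.45
eef_pos: [0.43, -0.1581, 0.2319]
ee_rot: [0.627, 0.779, 0.0, 0.0]
contact_force: [-0.3, 0.9, -0.3]
finger_gap: -0.0
grip_force: 0.0
```

View pics/p6.png

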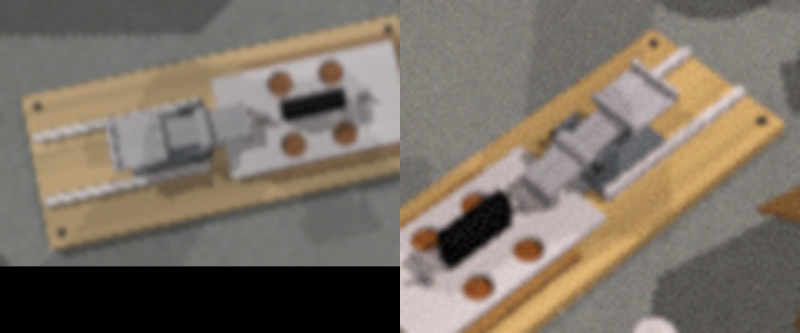

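The jaw is closed over the plate's edge (top: edge about (222,128), nose front about (252,122)), and the clip body sits at the front end of its rails. Now I'll check the overlap and the slide.

```bash
python3 - <<'E'
from h import *
o=np.array([.5555,.0622]);a=np.radians(102.7);ex=np.array([np.cos(a),np.sin(a)]);ey=np.array([ex[1],-ex[0]])
def L(n,uv,z):
    X=plane(n,[uv],z)[0,:2]-o; return [round(1e3*float(X@ex),1),round(1e3*float(X@ey),1)]
T=lambda a:(np.array(a)+.5)/3.333-.5+170
S=lambda a:(np.array(a)-[400,0]+.5)/3.333-.5+[210,130]
T0=lambda a:(np.array(a)+.5)/(800/135)-.5+170
print("edge corners",L("top",T((212,79)),.032),L("top",T((234,180)),.032))
print("nose front",L("top",T((252,122)),.045),"scene",L("scene",S((530,198)),.045))
print("thumb pad rear, front now",[L("top",T(q),.074) for q in((110,144),(163,133))])
print("thumb then",[L("top",T0(q),.08) for q in((100,281),(191,264))])
print("rails: rear",L("top",T((36,138)),.03),L("top",T((50,202)),.03),"then front",L("top",T0((352,186)),.03),L("top",T0((374,296)),.03))
print("finger stop along",(np.array([.5174,.232])-o)@ex)
E
```

```text
edge corners [98.0, 53.8] [98.5, -58.2]
nose front [66.6, -4.0] scene [62.3, 2.4]
thumb pad rear, front now [[215.2, 0.9], [159.5, -0.1]]
thumb then [[271.6, -2.0], [218.4, -4.0]]
rails: rear [294.5, 33.3] [292.8, -37.3] then front [118.8, 30.5] [120.0, -37.9]
finger stop along 0.17402190594784955
```

```bash
python3 - <<'E'
from h import *
g=lambda x:cv2.cvtColor(x,cv2.COLOR_RGB2GRAY)
p=cv2.imread("pics/p5.png")[...,::-1]; 
s6=cv2.resize(np.load("s6.npy")[125:215,230:335],(400,343),interpolation=cv2.INTER_CUBIC)
B=g(np.ascontiguousarray(p[:,400:]));A=g(np.ascontiguousarray(p[:,:400]));C=g(s6)
t=C[170:245,145:222]
for n,X in(("stop open",B),("start",A),("self",C)):
    m=cv2.matchTemplate(X,t,cv2.TM_CCOEFF_NORMED);_,v,_,l=cv2.minMaxLoc(m);print(n,round(v,2),"shift px of x3.81",l[0]-145,l[1]-170)
o=np.array([.5555,.0622,0]);a=np.radians(102.7);ex=np.array([np.cos(a),np.sin(a),0])
pp=P["scene"];K=np.array([[pp["fx"],0,pp["cx"]],[0,pp["fy"],pp["cy"]],[0,0,1]])
f=lambda X:cv2.projectPoints(X.reshape(1,3),cv2.Rodrigues(np.array(pp["R"]))[0],np.array(pp["t"]),K,pp["dist_coeffs"])[0].ravel()
q=o+.16*ex+[0.03,0,.03]
print([ (f(q+d*ex)-f(q))*3.81 for d in(.05,.06,.07,.08)])
E
```

```text
stop open 0.93 shift px of x3.81 0 1
start 0.94 shift px of x3.81 55 -43
self 1.0 shift px of x3.81 0 0
[array([ 44.29985648, -34.03578424]), array([ 52.96976027, -40.69653165]), array([ 61.57808548, -47.30984783]), array([ 70.12556724, -53.87630024])]
```

The clip's stop position is the same within 1 mm with the jaw open and closed, so the block comes from the slide's own end stop, about 62 mm from where it started. The template is seated, the jaw is closed on its edge and the arm is clear, so I'm handing in.

```bash
python3 -c "
from station import r
print(r.finish_job())"
```

```text
the job is handed in; nothing more can be done
None
```

I handed the job in with the template flush on the jig's two pins and the clip's jaw closed on its edge; the clip slid about 62 mm to a hard stop that I took as fully forward, though I could not read `clip_slide` to confirm 0.08.

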